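# Draw out the drill-bit tray with the pull hook

## Robot

A 7-joint arm with a two-finger parallel gripper is mounted at the origin on the work surface. World frame = base frame: x ahead of the robot, y to its left, z up, the work surface at z = 0. Lengths are in m, angles in rad, forces in N, time in s.
With the tool pointing down it reaches from about 0.35 to 0.9 m from the base axis. Payload 8.1 kg.
Tool frame: the origin (TCP) lies midway between the tips of the shut fingers; the grasp point (between the pads) lies 19 mm behind it; z points along the fingers, y is the direction in which the jaws open and shut (so a half turn about z gives the same grasp; the last joint's range is limited). The gripper opens to 85 mm and grips with 20 to 120 N. Pads are 22 mm wide; open, the fingers measure 114 mm over their backs; the gripper's body (76 mm by 85 mm) begins 54 mm behind the grasp point. The pads swing forward as they close: fully open they stand 13 mm farther back than shut.
Start: joints at [-1.377, 0.434, 0.025, 1.573, -0.012, 1.134, -0.075], TCP at [0.183, 0.598, 0.201] pointing down, gripper open.
Joint ranges: [-2.62, 2.62], [-0.44, 2.09], [-1.27, 1.32], [0.08, 2.57], [-1.32, 4.46], [0.12, 2], [-2.74, 2.74]. Speed limits (rad/s): [2.22, 2.22, 3.01, 3.01, 3.14, 3.14, 3.14].

## Interface

Orientations are given as a unit quaternion [w, x, y, z].
In Python, from cell import monitor, imaging, hand_in gives the robot as it stands. The module is installed in compiled form; this text tells all that it offers.
- The arm moves only by the tool apply_moves, never from a script. Its argument "plan" is a list of rows, each an object of numbers: "tx", "ty", "tz": the shift along the world's x, y, z each as a share of 0.25 m, from -1 to 1; "ax", "ay", "az": the turn, a rotation vector about the world's x, y, z each as a share of 2 pi rad, from -1 to 1. A call has exactly 8 rows; each row is the pose to reach, as a shift and turn from the pose commanded when the call began, turning the shorter way round; what a row does not reach only later rows make up. A row lasts 1/10 s, in which the tool goes at most 50 mm and 8.59 degrees, less where a joint would pass 70% of its speed; a pose out of reach is approached as far as the arm can. A call with a number of a shift or a turn outside -1 to 1 is refused whole. A call with a gripper value outside its range is refused whole. "jaw" is the closure, from 0 (fully open) to 1 (shut), set as the call begins (left out, the last holds). The fingers move at their own pace and stop on an object; the grip force is fixed at half the most. Time passes only in rows, so rows that repeat a pose let the fingers close, or fill a call up. It gives the time, the measured TCP pose, the force and the opening at its end, in the units of the state.
- monitor.read_state(): the state, without advancing time (a new reading comes with each control period).
- imaging.snapshot(name): name is "side" or "top"; returns the picture (480x640x3 uint8, blue, green, red); there is no depth.
- imaging.calibration(name): a dict with "fx", "fy", "cx", "cy" (pixels), "rvec" (rotation vector, rad) and "tvec" (3), from world to camera coordinates, as OpenCV has them. Camera axes: x right, y down, z forward; pixel columns grow to the right and rows downward; lengths in m; the calibration is good to about 2 mm. A picture is of the moment at which its call begins. calibration takes no time and is no camera call.
- hand_in(): hands the job in, once; it reports no verdict.
The state is a dict: "clock": time; "joints": joint angles; "joint_vel": joint speeds; "tau": joint torques, N m; "ee_pos": TCP position; "tcp_rot": TCP orientation; "force": force on the tool from outside, world axes, zero at the start; "moment": the same for the moment, N m; "finger_gap": finger opening in m.
Only numpy, scipy, OpenCV 4.12 (cv2) and the standard library are available. Lean on these libraries where they do the work, as an engineer would, in place of code of your own. Each camera call takes 0.05 s, during which the arm holds its last target. There are 200 camera calls.

## Task

Take the blue-handled pull hook from its stand, put its tip down into the finger hole of the bit tray and draw the tray out until it comes up against its hidden stop, then keep a steady pull of about 10 N against the stop for a second so that the tray settles there. Never pull the tray with more than 20 N and touch it with the hook only. Lift the hook out, stand it upright on the dark pad of its stand again, leave the tray drawn out, and do not disturb the jar, the glue bottle or the wood offcut.

Things in the scene. Friction and masses are not known exactly. Their poses are not given: they have to be found in the camera images.
- hook: loose pull hook, about 0.1 kg, standing upright on its stand. Blue square handle 22 x 22 mm, 66 mm tall, rounded edges, yellow band near the top. Origin: centre of the handle's underside; z up along the handle; x points to the side on which the steel hook sticks out. The steel rod (8 mm thick) leaves the handle 11 mm above its underside, runs 32 mm along +x from the handle's axis, then turns straight down and ends, rounded, 26 mm below the handle's underside
- hook_tip (a point): lowest point of the hook's down-turned tip, at (32, 0, -26) mm in the hook's frame; same axes as hook
- stand: fixed dark wooden block 50 x 64 x 45 mm tall on the bench; origin on the bench below the centre of its pad. The block reaches 30 mm to -x and 20 mm to +x of the origin, so that the hook's tip hangs free beyond its +x face
- stand_top (a point): centre of the 34 mm square black rubber pad on top of the stand, 45 mm above the bench; the hook's handle stands here with its x along the stand's x
- chest: fixed wooden bit chest 220 x 170 x 95 mm tall, cork on top; origin: centre of its underside; front, with the tray, to its -x. A stop hidden inside ends the tray's run 75 to 120 mm out from shut, 45 to 75 mm from where it starts; where exactly differs and cannot be seen. The stop is sprung: past it the pull rises by about 4 N per mm
- tray: shallow plywood tray with drill bits in the chest's lower part, shut or up to 75 mm out at the start. It slides along the chest's -x against 2 to 3 N of friction and stays where it is left. In front it carries a flat red tab, 46 mm (x) x 50 mm (y), 6 mm thick, top 46 mm above the bench, free underneath. Origin: the chest's origin when shut; axes as the chest's
- tray_hole (a point): centre of the 18 mm round finger hole right through the red tab, at the tab's top face, 23 mm from the tab's outer edge; 138 mm to -x of the chest's origin when the tray is shut; axes as the chest's
- screw_jar: loose glass jar with green lid, 64 mm across, 85 mm tall; origin: centre of its underside; leave alone
- glue: loose white glue bottle, 52 mm across, 150 mm tall; origin: centre of its underside; leave alone
- offcut: loose wooden offcut 110 x 60 x 35 mm; origin: centre of its underside; leave alone
There are look-alikes about, which are no part of the job. What is meant by the hook is not green or turquoise, and is the smaller of those in its own colour.

How it is judged:
By the outcome, as a careful person would: the job done as asked, in the order asked, and still so for the second after the job is handed in, with the robot touching nothing.
It also fails if it takes over 61 s, if anything falls off the work surface, if the arm or the gripper's body presses on something with over 40 N, if the wrist force passes 120 N, or if a joint passes its speed limit or range.

## Working session

There is one attempt and no reset: what is moved stays moved. The work goes in short steps, Python scripts to look and compute and a tool call to move; the robot and the scene stay as the last step left them, time stands still between calls to the robot, and variables do not carry over. Pictures are saved under pics/ and viewed, about 8 in all and at most 12, crops included, and the job is handed in when it is done.

Besides the shell and the picture viewer there is one more tool, called as name(argument=value, ...), one argument or row to a line, values as JSON. apply_moves: Moves the arm, as the interface text tells. Its arguments: {"type":"object","properties":{"plan":{"type":"array"},"jaw":{"type":"number"}},"required":["plan"]}

```bash
mkdir -p pics; cat > h.py <<'E'
import numpy as np,cv2
from cell import monitor,imaging
def cal(n):
    c=imaging.calibration(n);K=np.array([[c['fx'],0,c['cx']],[0,c['fy'],c['cy']],[0,0,1.]])
    return K,np.array(c['rvec'],float).ravel(),np.array(c['tvec'],float).ravel()
def ray(n,uv):
    K,r,t=cal(n);R=cv2.Rodrigues(r)[0];d=R.T@np.linalg.solve(K,[uv[0],uv[1],1.]);return -R.T@t,d/np.linalg.norm(d)
def onz(n,uv,z):
    o,d=ray(n,uv);return o+d*(z-o[2])/d[2]
def proj(n,p):
    K,r,t=cal(n);return cv2.projectPoints(np.array(p,float).reshape(-1,3),r,t,K,None)[0].reshape(-1,2)
E
python3 - <<'E'
from h import *
for n in('top','side'):
    cv2.imwrite(f'pics/{n}0.png',imaging.snapshot(n)); print(n,cal(n),ray(n,(320,240)))
print(monitor.read_state())
E
```

```text
top (array([[582.67061197,   0.        , 314.07588726],
       [  0.        , 582.67061197, 230.92432621],
       [  0.        ,   0.        ,   1.        ]]), array([ 2.17000621, -2.22233607,  0.08011737]), array([-0.00979679,  0.54343253,  1.23973873])) (array([ 0.46682617, -0.00666518,  1.2705888 ]), array([ 0.04486946, -0.02259003, -0.99873741]))
side (array([[454.07716348,   0.        , 323.23161908],
       [  0.        , 454.07716348, 240.99320242],
       [  0.        ,   0.        ,   1.        ]]), array([ 2.40892911, -0.3928623 ,  0.16709898]), array([-0.51227542,  0.15551397,  0.92870729])) (array([ 0.31542124, -0.62096093,  0.81487723]), array([ 0.21553039,  0.61512666, -0.75839689]))
{'clock': 0.1, 'joints': array([-1.37663665,  0.43516211,  0.02497783,  1.57401317, -0.01162445,
        1.13399637, -0.07508872]), 'joint_vel': array([ 0.0014725 , -0.00256801, -0.00031455, -0.00339527, -0.00039639,
        0.00010316,  0.0011764 ]), 'tau': array([ 2.87786555e-03, -6.71759176e+01,  1.02789994e+00, -3.16903174e+01,
        1.57551840e-02,  7.27093036e-03,  5.16492278e-06]), 'ee_pos': array([0.18266648, 0.59718734, 0.20039631]), 'tcp_rot': array([-5.11429380e-05,  1.47871732e-01,  9.89006288e-01, -7.15065207e-04]), 'force': array([-0.22982225, -0.00929778, -0.66764119]), 'moment': array([0.00828536, 0.01107832, 0.00982558]), 'finger_gap': 0.08548064726095678}
```

View pics/top0.png

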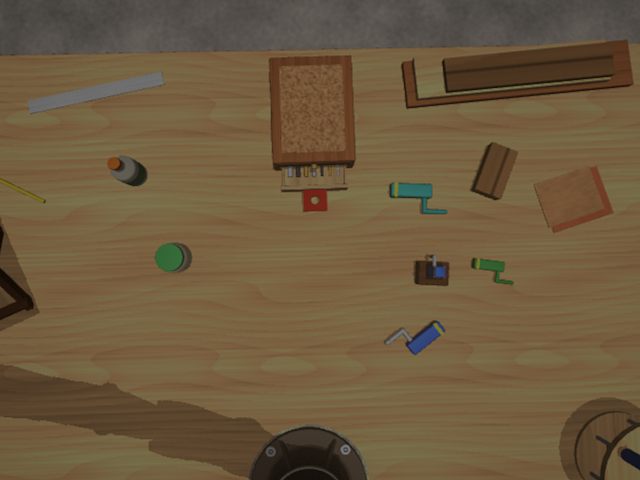

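View pics/side0.png

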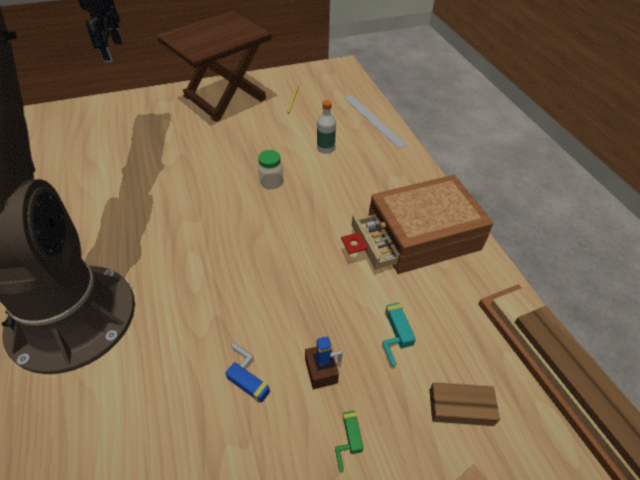

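Candidates for the hook: standing blue at top (436,268) / side (324,352); lying blue, larger, at top (426,338); turquoise at (411,190); green at (490,266). I choose the standing one on the stand. Next is a close crop to check it.

```bash
python3 - <<'E'
import cv2,numpy as np
t=cv2.imread('pics/top0.png');s=cv2.imread('pics/side0.png')
a=cv2.resize(t[235:300,395:465],(390,362),interpolation=cv2.INTER_CUBIC)
b=cv2.resize(s[325:395,290:365],(390,362),interpolation=cv2.INTER_CUBIC)
c=cv2.resize(t[150:225,270:360],(390,230*390//276),interpolation=cv2.INTER_CUBIC)
d=cv2.resize(s[205:280,330:420],(390,c.shape[0]),interpolation=cv2.INTER_CUBIC)
o=np.vstack([np.hstack([a,b]),np.hstack([c,d])]);o=cv2.resize(o,None,fx=.85,fy=.85);print(o.shape)
cv2.imwrite('pics/crop1.png',np.clip(o*1.6,0,255).astype('uint8'))
E
```

```text
(584, 663, 3)
```

View pics/crop1.png

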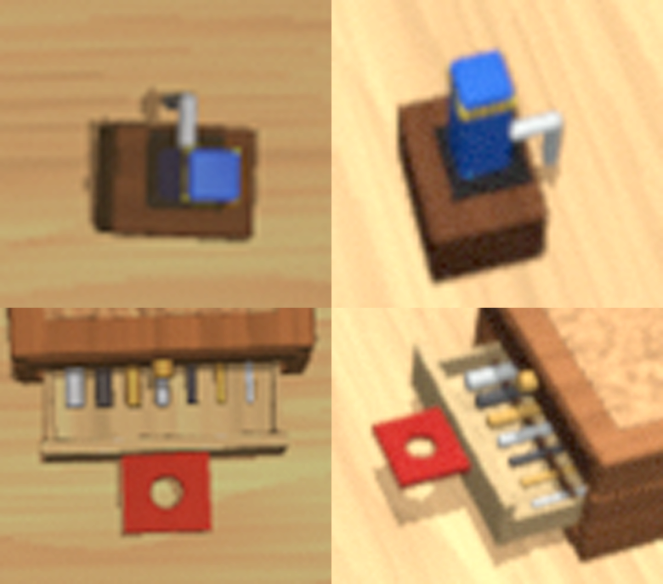

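The crop shows the blue hook standing on its stand with the steel rod toward world +x. The tray is partly out, and the red tab's hole is clear. Now I'll measure.

```bash
cat > meas.py <<'E'
from h import *
def rect(img,mask,n,z,box):
    m=np.zeros(mask.shape,np.uint8);x0,y0,x1,y1=box;m[y0:y1,x0:x1]=mask[y0:y1,x0:x1]*255
    cs,_=cv2.findContours(m,cv2.RETR_EXTERNAL,cv2.CHAIN_APPROX_NONE);c=max(cs,key=cv2.contourArea)
    w=np.array([onz(n,p[0],z)[:2]*1000 for p in c],np.float32)
    r=cv2.minAreaRect(w);return np.round(r[0],1),np.round(r[1],1),round(r[2],2),m,c
E
python3 - <<'E'
from meas import *
for n,hb,tb,cb in(('top',(415,250,460,285),(295,180,335,220),(260,50,360,160)),('side',(305,330,345,375),(335,225,375,262),(365,175,495,240))):
    im=cv2.imread(f'pics/{n}0.png');hsv=cv2.cvtColor(im,cv2.COLOR_BGR2HSV);H,S,V=[hsv[...,i].astype(int) for i in range(3)]
    blue=(abs(H-111)<12)&(S>130)
    vv=V[blue&(np.indices(H.shape)[0]>hb[1])&(np.indices(H.shape)[0]<hb[3])];print(n,'V hist',np.percentile(vv,[10,30,50,70,90]))
    for th in (110,150,180):
        try:print('hooktop',th,rect(im,blue&(V>th),n,.111,hb)[:3])
        except Exception as e:print(e)
    red=((H<6)|(H>174))&(S>170)
    r=rect(im,red,n,.046,tb);print('tab',r[:3])
    f=r[3].copy();cv2.drawContours(f,[r[4]],-1,255,-1);hole=(f>0)&~red
    k,l,st,ce=cv2.connectedComponentsWithStats(hole.astype(np.uint8));i=1+np.argmax(st[1:,4]);print('hole',ce[i],st[i,4],onz(n,ce[i],.046)*1000)
    print('tab box px',cv2.boundingRect(r[4]))
E
```

```text
top V hist [106.  116.8 122.  123.  125. ]
hooktop 110 (array([ 450.5, -270.2]), array([16., 18.]), 87.88)
max() iterable argument is empty
max() iterable argument is empty
tab (array([607.8, -24.9]), array([48.6, 44.6]), 88.7)
hole [314.67164179 199.85074627] 67 [606.98071026 -25.21250646  46.        ]
tab box px (303, 189, 24, 22)
side V hist [ 76.  84. 148. 154. 155.]
hooktop 110 (array([ 447. , -271.7]), array([19.6, 19.3]), 87.52)
hooktop 150 (array([ 447.4, -270.6]), array([15.5, 15.4]), 86.93)
max() iterable argument is empty
tab (array([604. , -26.8]), array([52.8, 45. ]), 89.1)
hole [353.80952381 242.47619048] 42 [603.15552844 -27.56973864  46.        ]
tab box px (342, 232, 25, 22)
```

```bash
python3 - <<'E'
from meas import *
n='top';im=cv2.imread('pics/top0.png');hsv=cv2.cvtColor(im,cv2.COLOR_BGR2HSV);H,S,V=[hsv[...,i].astype(int) for i in range(3)]
print('bench',hsv[300,300],'chest',hsv[100,274],hsv[160,310],'cork',hsv[100,310],'stand',hsv[278,422],'pad',hsv[272,431],'rod',hsv[261,434])
g=cv2.GaussianBlur(im,(3,3),0).astype(float)
# line fits along strong gradients: chest left/right edges (cols), tab edges, stand edges
gray=g[...,2]
def edge(rows,c0,c1,horiz=False,z=.095):
    P=[]
    for r in rows:
        l=gray[c0:c1,r] if horiz else gray[r,c0:c1]
        d=abs(np.diff(l));k=int(d.argmax())
        if 0<k<len(d)-1:
            k+=(d[k+1]-d[k-1])/2/(2*d[k]-d[k-1]-d[k+1]+1e-6)
        u=(r,c0+k+.5) if horiz else (c0+k+.5,r)
        P.append(onz(n,u,z)[:2]*1000)
    P=np.array(P,np.float32);vx,vy,x,y=cv2.fitLine(P,cv2.DIST_HUBER,0,.01,.01).ravel()
    res=np.std((P-[x,y])@[-vy,vx])
    print(round(float(np.degrees(np.arctan2(vy,vx))),2),np.round([x,y],1),'sd',round(float(res),2))
print('chest L,R');edge(range(65,155),262,276);edge(range(65,155),347,363)
print('cork L,R');edge(range(72,145),275,284);edge(range(72,145),342,350)
print('tab L,R');edge(range(192,209),298,308,z=.046);edge(range(192,209),322,332,z=.046)
print('tab bottom');edge(range(306,325),206,216,True,.046)
print('stand L R bot');edge(range(264,282),411,422,z=.045);edge(range(264,282),444,453,z=.045);edge(range(420,446),280,290,True,.045)
print('stand top edge');edge(list(range(420,430))+list(range(440,446)),256,266,True,.045)
E
```

```text
bench [ 19 114 123] chest [ 12 172  95] [ 12 167 104] cork [ 14 139 110] stand [ 12 153  65] pad [135  38  40] rod [ 20   7 113]
chest L,R
0.71 [789.2  63.1] sd 0.53
0.76 [ 794.9 -109.2] sd 0.4
cork L,R
1.47 [784.9  41.4] sd 0.86
0.21 [790.7 -88. ] sd 1.43
tab L,R
1.95 [606.    3.2] sd 1.15
-1.23 [608.2 -50.5] sd 0.76
tab bottom
88.81 [582.4 -27. ] sd 0.4
stand L R bot
-2.57 [ 446.5 -230.3] sd 0.25
-4.4 [ 447.3 -303. ] sd 0.3
85.92 [ 421.6 -268.1] sd 0.24
stand top edge
85.37 [ 472.2 -275.2] sd 0.42
```

apply_moves(
  plan=[
    {"tx":1,"ty":-0.8,"tz":0.1,"az":0.036},
    {"tx":1,"ty":-0.8,"tz":0.1,"az":0.036},
    {"tx":1,"ty":-0.8,"tz":0.1,"az":0.036},
    {"tx":1,"ty":-0.8,"tz":0.1,"az":0.036},
    {"tx":1,"ty":-0.8,"tz":0.1,"az":0.036},
    {"tx":1,"ty":-1,"tz":0.1,"az":0.036},
    {"tx":1,"ty":-1,"tz":0.1,"az":0.036},
    {"tx":1,"ty":-1,"tz":0.1,"az":0.036},
  ],
)

```text
invalid input
```

apply_moves(
  plan=[
    {"ty":-1},
    {"ty":-1},
    {"ty":-1},
    {"ty":-1},
    {"ty":-1},
    {"ty":-1},
    {"ty":-1},
    {"ty":-1},
  ],
)

```text
invalid input
```

apply_moves(
  plan=[
    {"tx":1,"ty":-0.8,"tz":0.1,"ax":0,"ay":0,"az":0.036},
    {"tx":1,"ty":-0.8,"tz":0.1,"ax":0,"ay":0,"az":0.036},
    {"tx":1,"ty":-0.8,"tz":0.1,"ax":0,"ay":0,"az":0.036},
    {"tx":1,"ty":-0.8,"tz":0.1,"ax":0,"ay":0,"az":0.036},
    {"tx":1,"ty":-0.8,"tz":0.1,"ax":0,"ay":0,"az":0.036},
    {"tx":1,"ty":-1,"tz":0.1,"ax":0,"ay":0,"az":0.036},
    {"tx":1,"ty":-1,"tz":0.1,"ax":0,"ay":0,"az":0.036},
    {"tx":1,"ty":-1,"tz":0.1,"ax":0,"ay":0,"az":0.036},
  ],
  jaw=0,
)

```text
clock: 0.9
ee_pos: [0.4368, 0.341, 0.2263]
tcp_rot: [0.001, 0.04, 0.999, -0.001]
force: [-0.2, -0.8, 0.9]
finger_gap: 0.0854
```

apply_moves(
  plan=[
    {"tx":0,"ty":-1,"tz":0,"ax":0,"ay":0,"az":0},
    {"tx":0,"ty":-1,"tz":0,"ax":0,"ay":0,"az":0},
    {"tx":0,"ty":-1,"tz":0,"ax":0,"ay":0,"az":0},
    {"tx":0,"ty":-1,"tz":0,"ax":0,"ay":0,"az":0},
    {"tx":0,"ty":-1,"tz":0,"ax":0,"ay":0,"az":0},
    {"tx":0,"ty":-1,"tz":0,"ax":0,"ay":0,"az":0},
    {"tx":0,"ty":-1,"tz":0,"ax":0,"ay":0,"az":0},
    {"tx":0,"ty":-1,"tz":0,"ax":0,"ay":0,"az":0},
  ],
)

```text
clock: 1.7
ee_pos: [0.4327, 0.0991, 0.2261]
tcp_rot: [-0.0, 0.035, 0.999, 0.0]
force: [0.8, 0.3, 0.2]
finger_gap: 0.0852
```

apply_moves(
  plan=[
    {"tx":0.06,"ty":-1,"tz":0,"ax":0,"ay":0,"az":0},
    {"tx":0.06,"ty":-1,"tz":0,"ax":0,"ay":0,"az":0},
    {"tx":0.06,"ty":-1,"tz":0,"ax":0,"ay":0,"az":0},
    {"tx":0.06,"ty":-1,"tz":0,"ax":0,"ay":0,"az":0},
    {"tx":0.06,"ty":-1,"tz":0,"ax":0,"ay":0,"az":0},
    {"tx":0.06,"ty":-1,"tz":0,"ax":0,"ay":0,"az":0},
    {"tx":0.06,"ty":-1,"tz":0,"ax":0,"ay":0,"az":0},
    {"tx":0.06,"ty":-1,"tz":0,"ax":0,"ay":0,"az":0},
  ],
)

```text
clock: 2.5
ee_pos: [0.4484, -0.1502, 0.2258]
tcp_rot: [-0.0, 0.034, 0.999, 0.0]
force: [0.3, 0.9, 0.2]
finger_gap: 0.0855
```

apply_moves(
  plan=[
    {"tx":0.008,"ty":-0.483,"tz":0,"ax":0,"ay":0,"az":0},
    {"tx":0.008,"ty":-0.483,"tz":0,"ax":0,"ay":0,"az":0},
    {"tx":0.008,"ty":-0.483,"tz":0,"ax":0,"ay":0,"az":0},
    {"tx":0.008,"ty":-0.483,"tz":-0.2,"ax":0,"ay":0,"az":0},
    {"tx":0.008,"ty":-0.483,"tz":-0.36,"ax":0,"ay":0,"az":0},
    {"tx":0.008,"ty":-0.483,"tz":-0.36,"ax":0,"ay":0,"az":0},
    {"tx":0.008,"ty":-0.483,"tz":-0.36,"ax":0,"ay":0,"az":0},
    {"tx":0.008,"ty":-0.483,"tz":-0.36,"ax":0,"ay":0,"az":0},
  ],
)

```text
clock: 3.3
ee_pos: [0.4516, -0.2729, 0.1381]
tcp_rot: [0.001, 0.034, 0.999, -0.0]
force: [0.9, -0.9, 0.4]
finger_gap: 0.0857
```

```bash
python3 - <<'E'
from h import *
s=imaging.snapshot('side');cv2.imwrite('pics/s1.png',cv2.resize(s[270:420,240:420],None,fx=3,fy=3))
st=monitor.read_state();print(st['ee_pos'],st['joints'])
E
```

```text
[ 0.45155356 -0.27312377  0.13826466] [ 0.07447816  0.35873456  0.48463928  1.92231824 -0.21028283  0.90633514
  2.1642689 ]
```

View pics/s1.png

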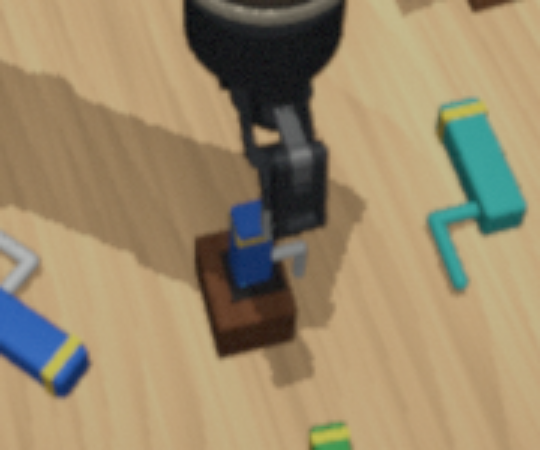

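The gripper (crop ~(295,180)) is above the hook and its fingers straddle the handle (crop (250,240)). Descending.

apply_moves(
  plan=[
    {"tx":-0.006,"ty":0.008,"tz":-0.08,"ax":0,"ay":0,"az":0},
    {"tx":-0.006,"ty":0.008,"tz":-0.16,"ax":0,"ay":0,"az":0},
    {"tx":-0.006,"ty":0.008,"tz":-0.24,"ax":0,"ay":0,"az":0},
    {"tx":-0.006,"ty":0.008,"tz":-0.31,"ax":0,"ay":0,"az":0},
    {"tx":-0.006,"ty":0.008,"tz":-0.348,"ax":0,"ay":0,"az":0},
    {"tx":-0.006,"ty":0.008,"tz":-0.348,"ax":0,"ay":0,"az":0},
    {"tx":-0.006,"ty":0.008,"tz":-0.348,"ax":0,"ay":0,"az":0},
    {"tx":-0.006,"ty":0.008,"tz":-0.348,"ax":0,"ay":0,"az":0},
  ],
)

```text
clock: 4.15
ee_pos: [0.4492, -0.2714, 0.0503]
tcp_rot: [0.001, 0.035, 0.999, -0.0]
force: [-0.2, -0.4, -0.4]
finger_gap: 0.0855
```

apply_moves(
  plan=[
    {"tx":0,"ty":0,"tz":0,"ax":0,"ay":0,"az":0},
    {"tx":0,"ty":0,"tz":0,"ax":0,"ay":0,"az":0},
    {"tx":0,"ty":0,"tz":0,"ax":0,"ay":0,"az":0},
    {"tx":0,"ty":0,"tz":0,"ax":0,"ay":0,"az":0},
    {"tx":0,"ty":0,"tz":0,"ax":0,"ay":0,"az":0},
    {"tx":0,"ty":0,"tz":0,"ax":0,"ay":0,"az":0},
    {"tx":0,"ty":0,"tz":0,"ax":0,"ay":0,"az":0},
    {"tx":0,"ty":0,"tz":0,"ax":0,"ay":0,"az":0},
  ],
  jaw=1,
)

```text
clock: 4.95
ee_pos: [0.4485, -0.2712, 0.0493]
tcp_rot: [0.0, 0.035, 0.999, -0.0]
force: [-0.1, 0.6, 5.7]
finger_gap: 0.0213
```

apply_moves(
  plan=[
    {"tx":0,"ty":0,"tz":0.08,"ax":0,"ay":0,"az":0},
    {"tx":0,"ty":0,"tz":0.2,"ax":0,"ay":0,"az":0},
    {"tx":0,"ty":0,"tz":0.36,"ax":0,"ay":0,"az":0},
    {"tx":0,"ty":0,"tz":0.36,"ax":0,"ay":0,"az":0},
    {"tx":0.05,"ty":0.1,"tz":0.36,"ax":0,"ay":0,"az":0.013},
    {"tx":0.12,"ty":0.24,"tz":0.36,"ax":0,"ay":0,"az":0.013},
    {"tx":0.19,"ty":0.38,"tz":0.36,"ax":0,"ay":0,"az":0.013},
    {"tx":0.26,"ty":0.52,"tz":0.36,"ax":0,"ay":0,"az":0.013},
  ],
)

```text
clock: 5.75
ee_pos: [0.5132, -0.1396, 0.1382]
tcp_rot: [-0.001, -0.005, 1.0, 0.0]
force: [0.3, -0.5, -2.5]
finger_gap: 0.0211
```

apply_moves(
  plan=[
    {"tx":0.06,"ty":0.12,"tz":0,"ax":0,"ay":0,"az":0},
    {"tx":0.12,"ty":0.23,"tz":0,"ax":0,"ay":0,"az":0},
    {"tx":0.18,"ty":0.34,"tz":0,"ax":0,"ay":0,"az":0},
    {"tx":0.238,"ty":0.456,"tz":0,"ax":0,"ay":0,"az":0},
    {"tx":0.238,"ty":0.456,"tz":-0.08,"ax":0,"ay":0,"az":0},
    {"tx":0.238,"ty":0.456,"tz":-0.16,"ax":0,"ay":0,"az":0},
    {"tx":0.238,"ty":0.456,"tz":-0.16,"ax":0,"ay":0,"az":0},
    {"tx":0.238,"ty":0.456,"tz":-0.16,"ax":0,"ay":0,"az":0},
  ],
)

```text
clock: 6.55
ee_pos: [0.5722, -0.0274, 0.0986]
tcp_rot: [-0.001, -0.005, 1.0, -0.0]
force: [-0.1, 0.1, -0.9]
finger_gap: 0.0212
```

```bash
python3 - <<'E'
from h import *
s=imaging.snapshot('side');t=imaging.snapshot('top')
cv2.imwrite('pics/s2raw.png',s);cv2.imwrite('pics/t2raw.png',t)
a=cv2.resize(s[190:290,300:430],(520,400),interpolation=cv2.INTER_CUBIC);b=cv2.resize(t[160:260,280:345],(260,400),interpolation=cv2.INTER_CUBIC)
cv2.imwrite('pics/c2.png',np.hstack([a,b]))
st=monitor.read_state();print(st['ee_pos'],st['tcp_rot'],st['force'],st['moment'],st['finger_gap'])
p=st['ee_pos'];print('pred tip side',proj('side',p+[.0325,.0009,-.030]),'hole',proj('side',[.6052,-.0264,.046]))
E
```

```text
[ 0.57325685 -0.02745293  0.09981856] [ 4.82098160e-04 -5.19836284e-03  9.99986372e-01 -9.89273258e-06] [ 0.22418949  0.12755774 -0.6302594 ] [-0.01509673  0.00423505  0.00799829] 0.02147102127733961
pred tip side [[355.47856815 234.81082668]] hole [[354.47260068 241.87891886]]
```

View pics/c2.png

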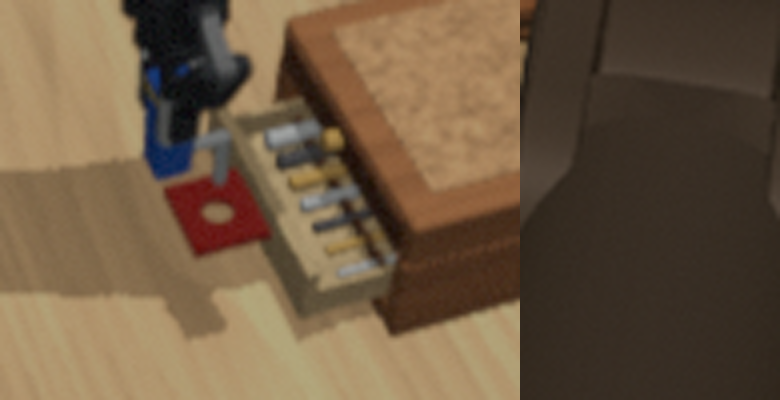

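Tip at side (355,236), hole at (354.5,243), which matches the prediction. The top view is blocked by the arm. Lowering slowly.

apply_moves(
  plan=[
    {"tx":0,"ty":0,"tz":-0.02,"ax":0,"ay":0,"az":0},
    {"tx":0,"ty":0,"tz":-0.04,"ax":0,"ay":0,"az":0},
    {"tx":0,"ty":0,"tz":-0.06,"ax":0,"ay":0,"az":0},
    {"tx":0,"ty":0,"tz":-0.08,"ax":0,"ay":0,"az":0},
    {"tx":0,"ty":0,"tz":-0.1,"ax":0,"ay":0,"az":0},
    {"tx":0,"ty":0,"tz":-0.11,"ax":0,"ay":0,"az":0},
    {"tx":0,"ty":0,"tz":-0.11,"ax":0,"ay":0,"az":0},
    {"tx":0,"ty":0,"tz":-0.11,"ax":0,"ay":0,"az":0},
  ],
)

```text
clock: 7.45
ee_pos: [0.5729, -0.0271, 0.0716]
tcp_rot: [0.0, -0.005, 1.0, -0.0]
force: [1.3, 0.5, -1.4]
finger_gap: 0.0213
```

```bash
python3 - <<'E'
from h import *
s=imaging.snapshot('side');cv2.imwrite('pics/s3.png',cv2.resize(s[200:280,310:410],(750,600),interpolation=cv2.INTER_CUBIC))
st=monitor.read_state();print(st['ee_pos'],st['force'],st['moment'])
E
```

```text
[ 0.57301449 -0.02711255  0.07177661] [-0.82070767  0.84426877 -1.25448087] [ 0.00429719 -0.04467512  0.00334573]
```

View pics/s3.png

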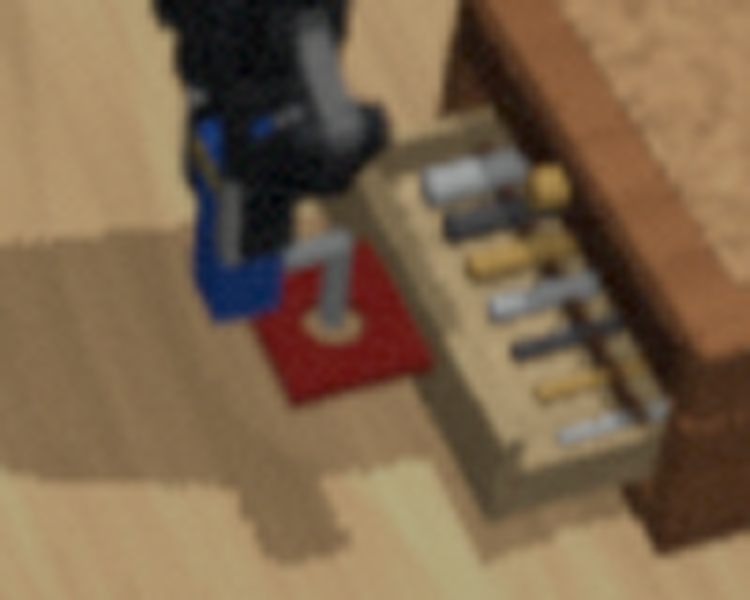

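The tip is centred in the hole (crop (335,325)). Lowering another 12 mm, then pulling.

apply_moves(
  plan=[
    {"tx":0,"ty":0,"tz":-0.024,"ax":0,"ay":0,"az":0},
    {"tx":0,"ty":0,"tz":-0.047,"ax":0,"ay":0,"az":0},
    {"tx":0,"ty":0,"tz":-0.047,"ax":0,"ay":0,"az":0},
    {"tx":-0.008,"ty":0,"tz":-0.047,"ax":0,"ay":0,"az":0},
    {"tx":-0.016,"ty":0,"tz":-0.047,"ax":0,"ay":0,"az":0},
    {"tx":-0.024,"ty":0,"tz":-0.047,"ax":0,"ay":0,"az":0},
    {"tx":-0.032,"ty":0,"tz":-0.047,"ax":0,"ay":0,"az":0},
    {"tx":-0.04,"ty":0,"tz":-0.047,"ax":0,"ay":0,"az":0},
  ],
)

```text
clock: 8.3
ee_pos: [0.5633, -0.0271, 0.0602]
tcp_rot: [0.001, -0.005, 1.0, -0.0]
force: [2.0, -0.5, -1.9]
finger_gap: 0.0216
```

apply_moves(
  plan=[
    {"tx":-0.016,"ty":0,"tz":0,"ax":0,"ay":0,"az":0},
    {"tx":-0.036,"ty":0,"tz":0,"ax":0,"ay":0,"az":0},
    {"tx":-0.056,"ty":-0.001,"tz":0,"ax":0,"ay":0,"az":0},
    {"tx":-0.076,"ty":-0.001,"tz":0,"ax":0,"ay":0,"az":0},
    {"tx":-0.096,"ty":-0.001,"tz":0,"ax":0,"ay":0,"az":0},
    {"tx":-0.112,"ty":-0.001,"tz":0,"ax":0,"ay":0,"az":0},
    {"tx":-0.12,"ty":-0.001,"tz":0,"ax":0,"ay":0,"az":0},
    {"tx":-0.124,"ty":-0.001,"tz":0,"ax":0,"ay":0,"az":0},
  ],
)

```text
clock: 9.1
ee_pos: [0.5316, -0.0274, 0.0599]
tcp_rot: [0.0, -0.005, 1.0, 0.0]
force: [2.7, -1.4, 0.7]
finger_gap: 0.0214
```

apply_moves(
  plan=[
    {"tx":-0.004,"ty":0,"tz":0,"ax":0,"ay":0,"az":0},
    {"tx":-0.008,"ty":0,"tz":0,"ax":0,"ay":0,"az":0},
    {"tx":-0.012,"ty":0,"tz":0,"ax":0,"ay":0,"az":0},
    {"tx":-0.016,"ty":0,"tz":0,"ax":0,"ay":0,"az":0},
    {"tx":-0.02,"ty":0,"tz":0,"ax":0,"ay":0,"az":0},
    {"tx":-0.024,"ty":0,"tz":0,"ax":0,"ay":0,"az":0},
    {"tx":-0.028,"ty":0,"tz":0,"ax":0,"ay":0,"az":0},
    {"tx":-0.028,"ty":0,"tz":0,"ax":0,"ay":0,"az":0},
  ],
)

```text
clock: 9.9
ee_pos: [0.5246, -0.0273, 0.0598]
tcp_rot: [-0.0, -0.006, 1.0, 0.0]
force: [2.6, -1.5, -0.4]
finger_gap: 0.0214
```

apply_moves(
  plan=[
    {"tx":-0.002,"ty":0,"tz":0,"ax":0,"ay":0,"az":0},
    {"tx":-0.004,"ty":0,"tz":0,"ax":0,"ay":0,"az":0},
    {"tx":-0.006,"ty":0,"tz":0,"ax":0,"ay":0,"az":0},
    {"tx":-0.008,"ty":0,"tz":0,"ax":0,"ay":0,"az":0},
    {"tx":-0.01,"ty":0,"tz":0,"ax":0,"ay":0,"az":0},
    {"tx":-0.012,"ty":0,"tz":0,"ax":0,"ay":0,"az":0},
    {"tx":-0.012,"ty":0,"tz":0,"ax":0,"ay":0,"az":0},
    {"tx":-0.012,"ty":0,"tz":0,"ax":0,"ay":0,"az":0},
  ],
)

```text
clock: 10.7
ee_pos: [0.5217, -0.0273, 0.0598]
tcp_rot: [-0.0, -0.005, 1.0, 0.0]
force: [1.4, -1.4, 0.0]
finger_gap: 0.021
```

apply_moves(
  plan=[
    {"tx":-0.002,"ty":0,"tz":0,"ax":0,"ay":0,"az":0},
    {"tx":-0.004,"ty":0,"tz":0,"ax":0,"ay":0,"az":0},
    {"tx":-0.006,"ty":0,"tz":0,"ax":0,"ay":0,"az":0},
    {"tx":-0.008,"ty":0,"tz":0,"ax":0,"ay":0,"az":0},
    {"tx":-0.01,"ty":0,"tz":0,"ax":0,"ay":0,"az":0},
    {"tx":-0.012,"ty":0,"tz":0,"ax":0,"ay":0,"az":0},
    {"tx":-0.012,"ty":0,"tz":0,"ax":0,"ay":0,"az":0},
    {"tx":-0.012,"ty":0,"tz":0,"ax":0,"ay":0,"az":0},
  ],
)

```text
clock: 11.5
ee_pos: [0.5205, -0.0273, 0.0601]
tcp_rot: [0.001, -0.006, 1.0, -0.0]
force: [7.9, -1.0, -5.4]
finger_gap: 0.0213
```

```bash
python3 - <<'E'
from h import *
F=[]
for i in range(5):
    s=imaging.snapshot('side');st=monitor.read_state();F.append(np.r_[st['force'],st['moment'],st['ee_pos']])
print(np.round(F,3));print(np.round(np.mean(F,0),4))
cv2.imwrite('pics/s4.png',cv2.resize(s[200:290,290:400],(733,600),interpolation=cv2.INTER_CUBIC))
E
```

```text
[[ 7.851e+00 -8.820e-01 -4.956e+00 -2.000e-01 -1.901e+00 -4.400e-02
   5.200e-01 -2.700e-02  6.000e-02]
 [ 7.549e+00 -1.052e+00 -6.096e+00 -1.690e-01 -1.925e+00 -5.700e-02
   5.210e-01 -2.700e-02  6.000e-02]
 [ 8.649e+00 -2.530e-01 -4.887e+00 -1.980e-01 -1.917e+00  0.000e+00
   5.200e-01 -2.700e-02  6.000e-02]
 [ 6.844e+00 -6.500e-01 -5.201e+00 -1.650e-01 -1.929e+00  2.000e-03
   5.200e-01 -2.700e-02  6.000e-02]
 [ 8.100e+00 -3.030e-01 -5.639e+00 -1.970e-01 -1.852e+00 -9.300e-02
   5.200e-01 -2.700e-02  6.000e-02]]
[ 7.7986 -0.6281 -5.3559 -0.1859 -1.9047 -0.0384  0.5205 -0.0272  0.0601]
```

View pics/s4.png

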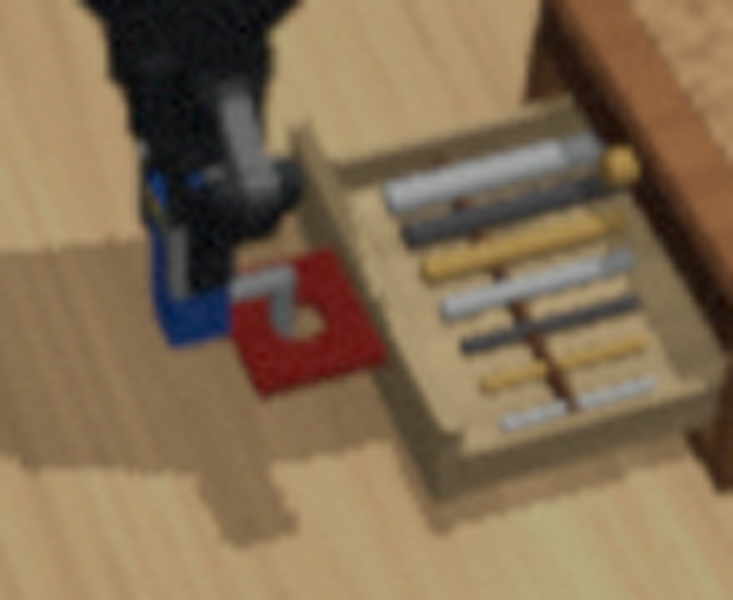

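The tray is drawn out, the tip bears on the hole's outer edge (crop (290,325)), and the pull is a steady 7.8 N. I'll raise it gently to about 10 N and hold.

apply_moves(
  plan=[
    {"tx":-0.001,"ty":0,"tz":-0.001,"ax":0,"ay":0,"az":0},
    {"tx":-0.002,"ty":0,"tz":-0.002,"ax":0,"ay":0,"az":0},
    {"tx":-0.003,"ty":0,"tz":-0.002,"ax":0,"ay":0,"az":0},
    {"tx":-0.004,"ty":0,"tz":-0.002,"ax":0,"ay":0,"az":0},
    {"tx":-0.005,"ty":0,"tz":-0.002,"ax":0,"ay":0,"az":0},
    {"tx":-0.005,"ty":0,"tz":-0.002,"ax":0,"ay":0,"az":0},
    {"tx":-0.005,"ty":0,"tz":-0.002,"ax":0,"ay":0,"az":0},
    {"tx":-0.005,"ty":0,"tz":-0.002,"ax":0,"ay":0,"az":0},
  ],
)

```text
clock: 12.55
ee_pos: [0.5203, -0.0273, 0.06]
tcp_rot: [0.002, -0.006, 1.0, -0.0]
force: [8.8, -1.2, -5.2]
finger_gap: 0.0212
```

```bash
python3 - <<'E'
from h import *
F=[]
for i in range(4):
    imaging.snapshot('side');st=monitor.read_state();F.append(np.r_[st['force'],st['moment'],st['ee_pos']])
print(np.round(np.mean(F,0),4))
E
```

```text
[ 9.6476 -1.034  -4.6755 -0.1842 -2.4508 -0.0274  0.5203 -0.0272  0.06  ]
```

apply_moves(
  plan=[
    {"tx":-0.001,"ty":0,"tz":0,"ax":0,"ay":0,"az":0},
    {"tx":-0.001,"ty":0,"tz":0,"ax":0,"ay":0,"az":0},
    {"tx":-0.001,"ty":0,"tz":0,"ax":0,"ay":0,"az":0},
    {"tx":-0.001,"ty":0,"tz":0,"ax":0,"ay":0,"az":0},
    {"tx":-0.001,"ty":0,"tz":0,"ax":0,"ay":0,"az":0},
    {"tx":-0.001,"ty":0,"tz":0,"ax":0,"ay":0,"az":0},
    {"tx":-0.001,"ty":0,"tz":0,"ax":0,"ay":0,"az":0},
    {"tx":-0.001,"ty":0,"tz":0,"ax":0,"ay":0,"az":0},
  ],
)

```text
clock: 13.55
ee_pos: [0.5202, -0.0273, 0.06]
tcp_rot: [0.003, -0.006, 1.0, -0.0]
force: [10.6, -0.3, -5.1]
finger_gap: 0.0212
```

apply_moves(
  plan=[
    {"tx":0,"ty":0,"tz":0,"ax":0,"ay":0,"az":0},
    {"tx":0,"ty":0,"tz":0,"ax":0,"ay":0,"az":0},
    {"tx":0,"ty":0,"tz":0,"ax":0,"ay":0,"az":0},
    {"tx":0,"ty":0,"tz":0,"ax":0,"ay":0,"az":0},
    {"tx":0,"ty":0,"tz":0,"ax":0,"ay":0,"az":0},
    {"tx":0,"ty":0,"tz":0,"ax":0,"ay":0,"az":0},
    {"tx":0,"ty":0,"tz":0,"ax":0,"ay":0,"az":0},
    {"tx":0,"ty":0,"tz":0,"ax":0,"ay":0,"az":0},
  ],
)

```text
clock: 14.35
ee_pos: [0.5202, -0.0272, 0.06]
tcp_rot: [0.003, -0.006, 1.0, -0.0]
force: [10.6, -1.0, -5.5]
finger_gap: 0.021
```

```bash
python3 - <<'E'
from h import *
F=[]
for i in range(3):
    imaging.snapshot('side');st=monitor.read_state();F.append(np.r_[st['force'],st['moment'],st['ee_pos']])
print(np.round(np.mean(F,0),4),st['tcp_rot'])
E
```

```text
[10.253  -0.7456 -5.5453 -0.2334 -2.6212 -0.0222  0.5202 -0.0273  0.06  ] [ 2.61594247e-03 -5.62455896e-03  9.99980749e-01 -1.50619798e-04]
```

apply_moves(
  plan=[
    {"tx":0.004,"ty":0,"tz":0,"ax":0,"ay":0,"az":0},
    {"tx":0.008,"ty":0,"tz":0,"ax":0,"ay":0,"az":0},
    {"tx":0.012,"ty":0,"tz":0,"ax":0,"ay":0,"az":0},
    {"tx":0.017,"ty":0,"tz":0,"ax":0,"ay":0,"az":0},
    {"tx":0.022,"ty":0,"tz":0,"ax":0,"ay":0,"az":0},
    {"tx":0.028,"ty":0,"tz":0,"ax":0,"ay":0,"az":0},
    {"tx":0.028,"ty":0,"tz":0,"ax":0,"ay":0,"az":0},
    {"tx":0.028,"ty":0,"tz":0,"ax":0,"ay":0,"az":0},
  ],
)

```text
clock: 15.3
ee_pos: [0.5238, -0.0273, 0.0591]
tcp_rot: [-0.0, -0.005, 1.0, 0.0]
force: [0.3, 0.6, -1.0]
finger_gap: 0.0218
```

```bash
python3 - <<'E'
from h import *
F=[]
for i in range(3):
    s=imaging.snapshot('side');st=monitor.read_state();F.append(np.r_[st['force'],st['moment'],st['ee_pos']])
print(np.round(np.mean(F,0),4),st['tcp_rot'])
cv2.imwrite('pics/s5.png',cv2.resize(s[200:290,290:400],(733,600),interpolation=cv2.INTER_CUBIC))
E
```

```text
[-0.3088 -0.0786 -0.7234 -0.0108  0.0194  0.0131  0.524  -0.0273  0.0592] [-1.88674254e-04 -5.50071737e-03  9.99984853e-01  2.83179694e-05]
```

View pics/s5.png

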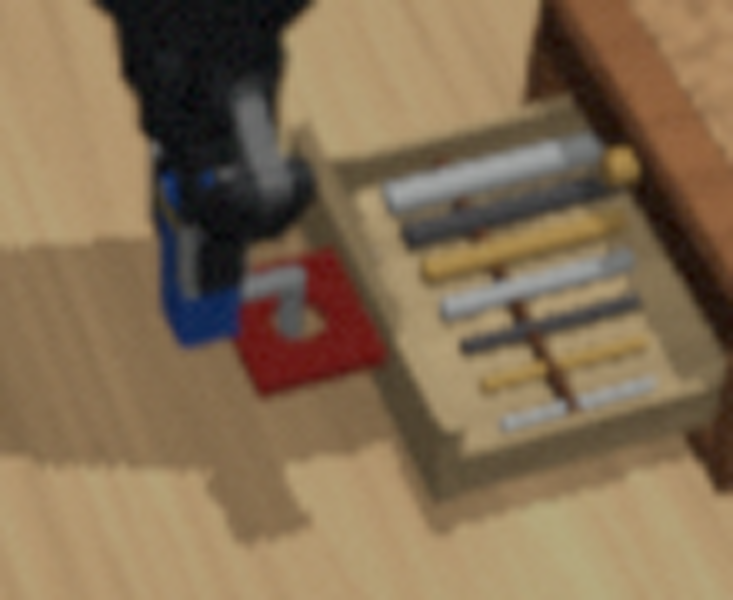

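The tip is free in the hole (crop (292,325)) and the force is back to zero. Lifting out.

apply_moves(
  plan=[
    {"tx":0.006,"ty":0,"tz":0,"ax":0,"ay":0,"az":0},
    {"tx":0.006,"ty":0,"tz":0.02,"ax":0,"ay":0,"az":0},
    {"tx":0.006,"ty":0,"tz":0.05,"ax":0,"ay":0,"az":0},
    {"tx":0.006,"ty":0,"tz":0.09,"ax":0,"ay":0,"az":0},
    {"tx":0.006,"ty":0,"tz":0.15,"ax":0,"ay":0,"az":0},
    {"tx":0.006,"ty":0,"tz":0.23,"ax":0,"ay":0,"az":0},
    {"tx":0.006,"ty":0,"tz":0.32,"ax":0,"ay":0,"az":0},
    {"tx":0.006,"ty":0,"tz":0.32,"ax":0,"ay":0,"az":0},
  ],
)

```text
clock: 16.25
ee_pos: [0.5279, -0.0275, 0.1429]
tcp_rot: [0.003, -0.005, 1.0, 0.0]
force: [0.8, 0.0, -0.8]
finger_gap: 0.0211
```

apply_moves(
  plan=[
    {"tx":-0.04,"ty":-0.12,"tz":0,"ax":0,"ay":0,"az":-0.013},
    {"tx":-0.08,"ty":-0.26,"tz":0,"ax":0,"ay":0,"az":-0.013},
    {"tx":-0.13,"ty":-0.4,"tz":0,"ax":0,"ay":0,"az":-0.013},
    {"tx":-0.18,"ty":-0.54,"tz":0,"ax":0,"ay":0,"az":-0.013},
    {"tx":-0.23,"ty":-0.68,"tz":0,"ax":0,"ay":0,"az":-0.013},
    {"tx":-0.28,"ty":-0.82,"tz":0,"ax":0,"ay":0,"az":-0.013},
    {"tx":-0.3,"ty":-0.94,"tz":0,"ax":0,"ay":0,"az":-0.013},
    {"tx":-0.306,"ty":-0.976,"tz":0,"ax":0,"ay":0,"az":-0.013},
  ],
)

```text
clock: 17.05
ee_pos: [0.4477, -0.275, 0.1397]
tcp_rot: [0.0, 0.038, 0.999, -0.001]
force: [-0.2, 0.5, -1.3]
finger_gap: 0.0213
```

```bash
python3 - <<'E'
from h import *
s=imaging.snapshot('side');st=monitor.read_state();print(st['ee_pos'],st['tcp_rot'],st['force'],st['moment'])
cv2.imwrite('pics/s6raw.png',s)
p=st['ee_pos'];a=np.radians(-4);x=np.array([np.cos(a),np.sin(a),0]);y=np.array([-x[1],x[0],0]);c=p+[0,0.0005,-.0043]
img=cv2.resize(s[290:390,270:390],(720,600),interpolation=cv2.INTER_CUBIC)
def px(q): return tuple(int(v) for v in (proj('side',q)[0]-[270,290])*6)
for i in(-1,1):
  for j in(-1,1):
    cv2.line(img,px(c+x*.011*i+y*.011*j),px(c+x*.011*i+y*.011*j+[0,0,.066]),(0,255,255),1)
cv2.line(img,px(c+[0,0,.011]),px(c+x*.032+[0,0,.011]),(0,255,0),1);cv2.line(img,px(c+x*.032+[0,0,.011]),px(c+x*.032-[0,0,.026]),(0,255,0),1)
cv2.imwrite('pics/s6.png',img)
E
```

```text
[ 0.44804976 -0.27478834  0.13959733] [ 7.80316902e-05  3.75966033e-02  9.99292699e-01 -7.68947079e-04] [-0.13199101 -1.01060941 -0.99145688] [-0.11022543 -0.03315868  0.01084398]
```

View pics/s6.png

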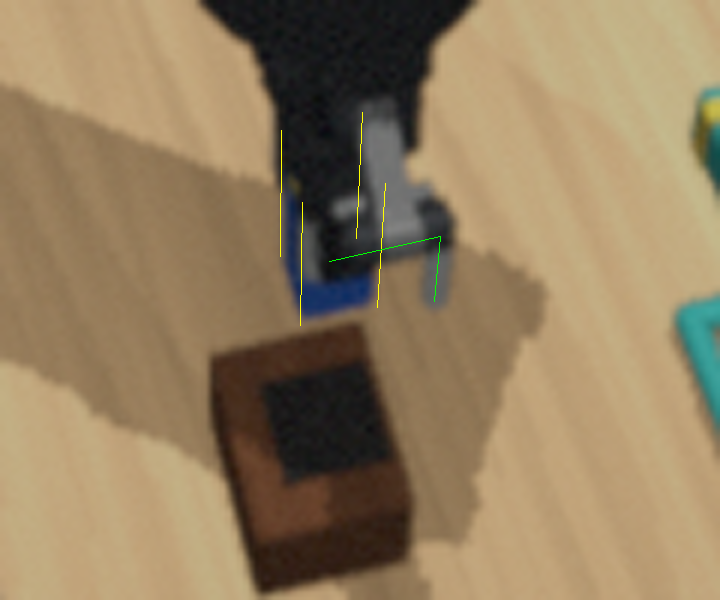

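The hook sits straight in the grip, matching the drawn prediction within about 1 px, and the pad (crop (325,420)) is clear below it. Lowering.

apply_moves(
  plan=[
    {"tx":0.006,"ty":0.014,"tz":-0.06,"ax":0,"ay":0,"az":0},
    {"tx":0.006,"ty":0.014,"tz":-0.13,"ax":0,"ay":0,"az":0},
    {"tx":0.006,"ty":0.014,"tz":-0.2,"ax":0,"ay":0,"az":0},
    {"tx":0.006,"ty":0.014,"tz":-0.26,"ax":0,"ay":0,"az":0},
    {"tx":0.006,"ty":0.014,"tz":-0.3,"ax":0,"ay":0,"az":0},
    {"tx":0.006,"ty":0.014,"tz":-0.33,"ax":0,"ay":0,"az":0},
    {"tx":0.006,"ty":0.014,"tz":-0.345,"ax":0,"ay":0,"az":0},
    {"tx":0.006,"ty":0.014,"tz":-0.345,"ax":0,"ay":0,"az":0},
  ],
)

```text
clock: 17.9
ee_pos: [0.4509, -0.2676, 0.053]
tcp_rot: [-0.0, 0.035, 0.999, 0.0]
force: [-0.3, -0.0, -0.5]
finger_gap: 0.0207
```

apply_moves(
  plan=[
    {"tx":0,"ty":0,"tz":-0.002,"ax":0,"ay":0,"az":0},
    {"tx":0,"ty":0,"tz":-0.004,"ax":0,"ay":0,"az":0},
    {"tx":0,"ty":0,"tz":-0.006,"ax":0,"ay":0,"az":0},
    {"tx":0,"ty":0,"tz":-0.008,"ax":0,"ay":0,"az":0},
    {"tx":0,"ty":0,"tz":-0.01,"ax":0,"ay":0,"az":0},
    {"tx":0,"ty":0,"tz":-0.012,"ax":0,"ay":0,"az":0},
    {"tx":0,"ty":0,"tz":-0.012,"ax":0,"ay":0,"az":0},
    {"tx":0,"ty":0,"tz":-0.012,"ax":0,"ay":0,"az":0},
  ],
)

```text
clock: 18.7
ee_pos: [0.4508, -0.2678, 0.0501]
tcp_rot: [-0.0, 0.035, 0.999, 0.0]
force: [0.7, 0.2, -1.8]
finger_gap: 0.0213
```

apply_moves(
  plan=[
    {"tx":-0.004,"ty":-0.012,"tz":0.004,"ax":0,"ay":0,"az":0},
    {"tx":-0.004,"ty":-0.012,"tz":0.004,"ax":0,"ay":0,"az":0},
    {"tx":-0.004,"ty":-0.012,"tz":0,"ax":0,"ay":0,"az":0},
    {"tx":-0.004,"ty":-0.012,"tz":-0.002,"ax":0,"ay":0,"az":0},
    {"tx":-0.004,"ty":-0.012,"tz":-0.004,"ax":0,"ay":0,"az":0},
    {"tx":-0.004,"ty":-0.012,"tz":-0.006,"ax":0,"ay":0,"az":0},
    {"tx":-0.004,"ty":-0.012,"tz":-0.006,"ax":0,"ay":0,"az":0},
    {"tx":-0.004,"ty":-0.012,"tz":-0.006,"ax":0,"ay":0,"az":0},
  ],
)

```text
clock: 19.5
ee_pos: [0.4499, -0.2708, 0.0493]
tcp_rot: [0.0, 0.035, 0.999, 0.0]
force: [-2.7, 1.1, 10.1]
finger_gap: 0.0209
```

apply_moves(
  plan=[
    {"tx":0,"ty":0,"tz":0.001,"ax":0,"ay":0,"az":0},
    {"tx":0,"ty":0,"tz":0.002,"ax":0,"ay":0,"az":0},
    {"tx":0,"ty":0,"tz":0.002,"ax":0,"ay":0,"az":0},
    {"tx":0,"ty":0,"tz":0.002,"ax":0,"ay":0,"az":0},
    {"tx":0,"ty":0,"tz":0.002,"ax":0,"ay":0,"az":0},
    {"tx":0,"ty":0,"tz":0.002,"ax":0,"ay":0,"az":0},
    {"tx":0,"ty":0,"tz":0.002,"ax":0,"ay":0,"az":0},
    {"tx":0,"ty":0,"tz":0.002,"ax":0,"ay":0,"az":0},
  ],
)

```text
clock: 20.3
ee_pos: [0.4498, -0.2708, 0.0493]
tcp_rot: [0.0, 0.035, 0.999, 0.0]
force: [-1.8, 0.9, 5.6]
finger_gap: 0.0211
```

apply_moves(
  plan=[
    {"tx":0,"ty":0,"tz":0,"ax":0,"ay":0,"az":0},
    {"tx":0,"ty":0,"tz":0,"ax":0,"ay":0,"az":0},
    {"tx":0,"ty":0,"tz":0,"ax":0,"ay":0,"az":0},
    {"tx":0,"ty":0,"tz":0,"ax":0,"ay":0,"az":0},
    {"tx":0,"ty":0,"tz":0,"ax":0,"ay":0,"az":0},
    {"tx":0,"ty":0,"tz":0,"ax":0,"ay":0,"az":0},
    {"tx":0,"ty":0,"tz":0,"ax":0,"ay":0,"az":0},
    {"tx":0,"ty":0,"tz":0,"ax":0,"ay":0,"az":0},
  ],
  jaw=0,
)

```text
clock: 21.1
ee_pos: [0.4498, -0.2708, 0.0491]
tcp_rot: [0.0, 0.035, 0.999, -0.0]
force: [0.5, 0.1, 1.3]
finger_gap: 0.0853
```

Now rising straight up, then retreating clear for the camera.

apply_moves(
  plan=[
    {"tx":0,"ty":0,"tz":0.04,"ax":0,"ay":0,"az":0},
    {"tx":0,"ty":0,"tz":0.1,"ax":0,"ay":0,"az":0},
    {"tx":0,"ty":0,"tz":0.2,"ax":0,"ay":0,"az":0},
    {"tx":0,"ty":0,"tz":0.3,"ax":0,"ay":0,"az":0},
    {"tx":0,"ty":0,"tz":0.42,"ax":0,"ay":0,"az":0},
    {"tx":0,"ty":0,"tz":0.54,"ax":0,"ay":0,"az":0},
    {"tx":0,"ty":0,"tz":0.66,"ax":0,"ay":0,"az":0},
    {"tx":0,"ty":0,"tz":0.7,"ax":0,"ay":0,"az":0},
  ],
)

```text
clock: 21.9
ee_pos: [0.4509, -0.2718, 0.2277]
tcp_rot: [0.002, 0.036, 0.999, -0.001]
force: [0.2, -0.2, -1.2]
finger_gap: 0.0854
```

apply_moves(
  plan=[
    {"tx":0,"ty":0.2,"tz":0,"ax":0,"ay":0,"az":0},
    {"tx":0,"ty":0.4,"tz":0,"ax":0,"ay":0,"az":0},
    {"tx":0,"ty":0.6,"tz":0,"ax":0,"ay":0,"az":0},
    {"tx":0,"ty":0.8,"tz":0,"ax":0,"ay":0,"az":0},
    {"tx":0,"ty":1,"tz":0,"ax":0,"ay":0,"az":0},
    {"tx":0,"ty":1,"tz":0,"ax":0,"ay":0,"az":0},
    {"tx":0,"ty":1,"tz":0,"ax":0,"ay":0,"az":0},
    {"tx":0,"ty":1,"tz":0,"ax":0,"ay":0,"az":0},
  ],
)

```text
clock: 22.7
ee_pos: [0.4496, -0.0221, 0.2241]
tcp_rot: [-0.0, 0.036, 0.999, -0.0]
force: [-0.1, -0.3, -0.3]
finger_gap: 0.0847
```

apply_moves(
  plan=[
    {"tx":0,"ty":0.2,"tz":0,"ax":0,"ay":0,"az":0},
    {"tx":0,"ty":0.4,"tz":0,"ax":0,"ay":0,"az":0},
    {"tx":0,"ty":0.5,"tz":0,"ax":0,"ay":0,"az":0},
    {"tx":0,"ty":0.6,"tz":0,"ax":0,"ay":0,"az":0},
    {"tx":0,"ty":0.6,"tz":0,"ax":0,"ay":0,"az":0},
    {"tx":0,"ty":0.6,"tz":0,"ax":0,"ay":0,"az":0},
    {"tx":0,"ty":0.6,"tz":0,"ax":0,"ay":0,"az":0},
    {"tx":0,"ty":0.6,"tz":0,"ax":0,"ay":0,"az":0},
  ],
)

```text
clock: 23.5
ee_pos: [0.4501, 0.1276, 0.2241]
tcp_rot: [0.0, 0.037, 0.999, -0.0]
force: [-0.0, 0.1, -0.5]
finger_gap: 0.0853
```

```bash
python3 - <<'E'
from meas import *
for n,hb,tb in(('top',(415,250,460,285),(290,180,340,250)),('side',(305,330,345,375),(300,225,375,280))):
    im=imaging.snapshot(n);cv2.imwrite(f'pics/{n}9.png',im);hsv=cv2.cvtColor(im,cv2.COLOR_BGR2HSV);H,S,V=[hsv[...,i].astype(int) for i in range(3)]
    try:
        print(n,'hooktop',rect(im,(abs(H-111)<12)&(S>130)&(V>110),n,.111,hb)[:3])
        print('tab',rect(im,((H<6)|(H>174))&(S>170),n,.046,tb)[:3])
    except ValueError as e: print(n,'hidden')
    d=cv2.absdiff(im,cv2.imread(f'pics/{n}0.png')).max(2)
    for nm,p in(('jar',(.48,.27,.04)),('glue',(.66,.36,.06)),('offcut',(.63,-.37,.02))):
        u=proj(n,p)[0].astype(int);print(nm,u,'diff',d[max(0,u[1]-20):u[1]+20,max(0,u[0]-20):u[0]+20].mean().round(1))
E
```

```text
top hooktop (array([ 452.5, -269.2]), array([18., 18.]), 87.89)
tab (array([560.2, -26. ]), array([44.4, 48.3]), 1.7)
jar [175 263] diff 47.4
glue [129 178] diff 13.4
offcut [473 187] diff 14.7
side hooktop (array([ 448.4, -271.3]), array([19.9, 19.2]), 84.29)
tab (array([556.7, -27.9]), array([45.2, 51.5]), 2.2)
jar [267 171] diff 2.5
glue [322 132] diff 2.7
offcut [435 384] diff 2.6
```

View pics/side9.png

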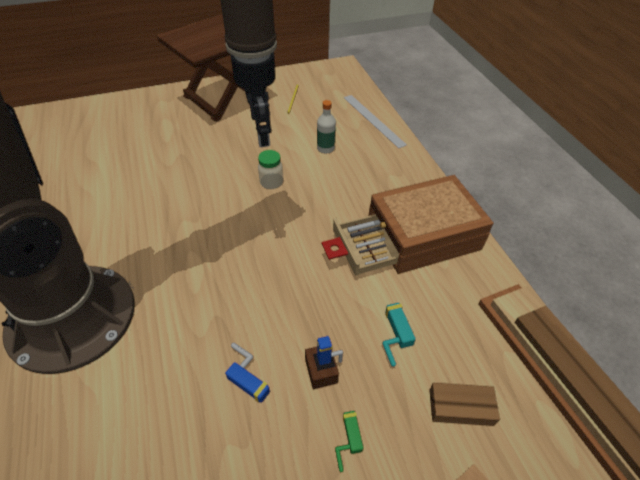

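The final side view shows the hook upright on its pad (324,352) and the tray drawn out, with its tab at (335,248). The jar, bottle and offcut are unmoved, and the arm is clear.

```bash
python3 -c "
from cell import hand_in;print(hand_in())"
```

```text
the job is handed in; nothing more can be done
None
```

The job is done and handed in at about 24 s on the robot's clock. I took the small standing blue hook from its stand, put its tip in the tray's hole and drew the tray about 47.5 mm to its stop. I held about 10 N there (9.6–10.6 N read) for over a second, unloaded the pull, lifted the hook out and stood it back on the pad.

**Hook:** Both cameras put it upright, within about 2 mm of where it started. The top camera gives about (0.4525, −0.269) m and the side camera about (0.448, −0.271) m; that few-millimetre gap between the cameras was there from the start.

**Tray:** The tab moved 47.5 mm in both views and the tray stayed drawn out. The highest pull I read was 10.6 N, well under 20 N. I only read the force at the end of moves and in a few samples, so I did not see every moment.

**Other objects:** The jar, bottle and offcut look unchanged in the side view. The top view shows differences at all three (47 levels at the jar, 13–15 at the other two, against 2–3 in the side view). The arm and its shadow probably explain the one at the jar; I did not look into the other two.

**Unexplained reading:** During the pull the wrist also read a steady downward force of about 5 N, possibly friction at the hole's edge. It vanished when I unloaded the pull.

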